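# Draw up the glue clamp on a two-part pressing block

## Robot

A 6-joint arm with a two-finger parallel gripper is mounted at the origin on the work surface. World frame = base frame: x ahead of the robot, y to its left, z up, the work surface at z = 0. Lengths are in m, angles in degrees, forces in N, time in s.
With the tool pointing down it reaches from about 0.325 to 0.85 m from the base axis. Payload 15.5 kg.
Tool frame: the origin (TCP) lies midway between the tips of the shut fingers; the grasp point (between the pads) lies 19 mm behind it; y points along the fingers, x is the direction in which the jaws open and shut, and the axes are right-handed (so a half turn about y gives the same grasp; the last joint's range is limited). The gripper opens to 91 mm and grips with 3 to 60 N. Pads are 32 mm wide; open, the fingers measure 118 mm over their backs; the gripper's body (76 mm by 178 mm) begins 60 mm behind the grasp point.
Start: joints at [65.174, 28.281, 77.091, -0, 74.628, -5.472], TCP at [0.207, 0.59, 0.214] pointing down, gripper open.
Joint ranges: [-166.48, 166.48], [-47.26, 123.95], [12.59, 153.08], [-70.14, 250.14], [6.76, 159.57], [-176.63, 176.63]. Speed limits (degrees/s): [108.29, 108.29, 147.25, 172.46, 172.46, 172.46].

## Interface

Orientations are given as a 3x3 rotation matrix whose columns are the frame's x, y, z axes.
In Python, from bench import ctrl gives the robot as it stands. The module is installed in compiled form; this text tells all that it offers. Calls block until the motion is done:
- ctrl.goto(position, orientation): joint-space move of the TCP to a pose.
- ctrl.move_l(position, vel=0.15, ori=None, contact_N=None): straight line of the TCP; ori=None keeps the orientation; vel is the mean speed in m/s. With contact_N (N) it stops when the force on the tool has changed by that much, and returns True; else False.
- ctrl.movej(angles): joint-space move.
- ctrl.command_gripper(opening): opening from 0.0 (shut) to 1.0 (fully open); the grip force is fixed at half the most; returns when the fingers have stopped.
- ctrl.sleep(seconds).
- ctrl.ik(position, orientation): joint angles nearest the present ones, or None.
- ctrl.read_camera(name): name is "scene" or "top"; returns the picture (384x512x3 uint8, blue, green, red); there is no depth.
- ctrl.camera_params(name): a dict with "fx", "fy", "cx", "cy" (pixels), "pose" (4x4, takes a point from camera to world coordinates). Camera axes: x right, y up, looking along -z (the intrinsics and any distortion apply to the point x, -y, -z); pixel columns grow to the right and rows downward; lengths in m; the calibration is good to about 2 mm. A picture is of the moment at which its call begins. camera_params takes no time and is no camera call.
A pose or a line that the arm cannot do raises ctrl.MotionError and nothing moves.
- ctrl.sign_off(): hands the job in, once; it reports no verdict.
Readings, each from a call of its own:
- ctrl.current_t(): time.
- ctrl.current_q(): joint angles.
- ctrl.current_dq(): joint speeds.
- ctrl.current_effort(): joint torques, N m.
- ctrl.current_tool_pos(): TCP position.
- ctrl.current_eef_rot(): TCP orientation.
- ctrl.current_contact_force(): force on the tool from outside, world axes, zero at the start.
- ctrl.current_wrist_torque(): the same for the moment, N m.
- ctrl.current_grip_width(): opening from 0.0 (shut) to 1.0 (fully open).
Only numpy, scipy, OpenCV 4.12 (cv2) and the standard library are available. Lean on these libraries where they do the work, as an engineer would, in place of code of your own. Each camera call takes 0.05 s, during which the arm holds its last target. There are 200 camera calls.

## Task

In the sewing room, stand the pale half of the pressing block in the turnbuckle clamp beside its dark half, ends flush, and let go of it. Then turn the turnbuckle by its ball spokes so that both jaws draw in together until the joint is closed and both rubber pads press firmly on the halves, clearly past first touch but never cranked hard. Let go, and leave the other things on the table where they are.

Things in the scene. Friction and masses are not known exactly. Their poses are not given: they have to be found in the camera images.
- clamp: Fixed glue clamp: plywood bed 250 x 270 mm, 16 mm thick; origin on the table, 5 mm to -x of the bed's centre. Its y is the clamping direction: two blue jaws, at +y and -y, slide along y. Its x runs from the turnbuckle side to the work side, z up. The turnbuckle axis lies along y at x = -70 mm, z = 85 mm.
- bed_mid (a point): Point on the bed top (16 mm above the table) in the middle of the work place, half-way between the two black rubber pads, axes as the clamp's. Each pad is 60 mm long (x, centred here) and reaches from 3 to 39 mm above the bed, 10 mm thick, sprung by about 15 N per mm. Things to clamp stand on the bed.
- turnbuckle (a joint): Angle (rad) of the brass turnbuckle about the clamp's +y; starts within +-0.3, stops at 5.5. Growing = the topmost ball moves towards the clamp's +x (the work); it draws each jaw in 5 mm per rad. Free turning drags about 8 N along the arc at a ball; with the joint closed and both pads bearing it rises about 13 N per rad. The thread locks itself.
- hub (a point): Centre of the turnbuckle, on its axis, amid the four spokes (8 mm thick) with 18 mm balls centred 55 mm from the axis, in the clamp's plane y = 0. How firm: stop when the drag at a ball is about half as much again as in free turning, 3 to 6 N more (each pad then presses with 16 to 33 N); twice the free drag is too hard. Its y axis is the turnbuckle axis; x and z turn with it.
- ball0 (a point): Centre of the red ball (smooth, slippery plastic); straight up at turnbuckle angle 0. Pushed from behind with shut fingers, or pinched from above across the clamp's y, a ball can be carried along its arc (about 50 degrees either side of the top) while it swivels between the fingers; then take the next ball for the next stroke.
- ball1 (a point): Centre of a black ball, a quarter turn ahead of the red one in the growing direction.
- ball2 (a point): Centre of the black ball opposite the red one.
- ball3 (a point): Centre of a black ball, a quarter turn behind the red one: the one that comes up to the top next when tightening.
- jaw_l: Blue sliding jaw on the clamp's +y side, with its pad. Origin: the clamp's origin shifted by the jaw's travel, not on the jaw. 20 mm thick in y, 56 mm high above the table at the work, 103 mm at the turnbuckle; inner face 66 mm from the middle at angle 0. The pad's screw stands out by an unknown amount: pad face 46 to 50 mm from the middle at angle 0.
- jaw_r: The same jaw on the clamp's -y side; its pad's screw stands out by its own unknown amount: pad face 42 to 54 mm from the middle at angle 0.
- half_a_mid (a point): Centre of the dark wooden half, 64 (its x) x 35 (its y) x 46 mm (z), 120 g, standing loose on the bed towards the -y jaw, its x along the clamp's x to within 2 degrees, clear of both pads. The pale half belongs on its +y side.
- half_a: The same dark half; origin at the centre of its underside.
- half_b_mid (a point): Centre of the pale wooden half, 64 (its x) x 35 (its y) x 46 mm (z), 95 to 160 g, standing loose on the table; hold it by its two ends (across its x). Its place: on the bed on the dark half's +y side, ends flush; between the dark half and the +y pad there are 44 to 58 mm of room for its 35 mm.
- half_b: The same pale half; origin at the centre of its underside.
- pin_tin_mid (a point): Centre of a round blue pin tin with a white lid, 64 mm across, 34 mm high; bystander.
- spool_mid (a point): Centre of a green thread spool, 38 mm across, 48 mm high; bystander.
- chalk_box_mid (a point): Centre of a yellow chalk box, 60 x 45 x 22 mm; bystander.

How it is judged:
By the outcome, as a careful person would: the job done as asked, in the order asked, and still so for the second after the job is handed in, with the robot touching nothing.
It also fails if it takes over 72 s, if anything falls off the work surface, if the arm or the gripper's body presses on something with over 40 N, if the wrist force passes 120 N, or if a joint passes its speed limit or range.

## Working session

There is one attempt and no reset: what is moved stays moved. The work goes in short steps, each a Python script; the robot and the scene stay as the last script left them, time stands still between calls to the robot, and variables do not carry over. Pictures are saved under pics/ and viewed, on a budget of 10 in all, crops included, one or two more only if the job needs it, and the job is handed in when it is done.

```bash
ls; mkdir -p pics
python3 - <<'E'
from bench import ctrl
import cv2,numpy as np
np.set_printoptions(precision=4,suppress=True)
for n in("scene","top"):
    im=ctrl.read_camera(n);cv2.imwrite(f"pics/{n}0.png",im)
    p=ctrl.camera_params(n);print(n,p)
print(ctrl.current_t(),ctrl.current_eef_rot(),ctrl.current_tool_pos())
E
```

```text
pics
scene {'fx': 412.29560865003714, 'fy': 412.29560865003714, 'cx': 257.3945885570225, 'cy': 197.32518195263032, 'pose': array([[ 0.1393, -0.7962,  0.5888,  1.1705],
       [ 0.9901,  0.1221, -0.0692, -0.0329],
       [-0.0168,  0.5926,  0.8053,  0.9697],
       [ 0.    ,  0.    ,  0.    ,  1.    ]])}
top {'fx': 429.63795956272793, 'fy': 429.63795956272793, 'cx': 251.21835697831105, 'cy': 192.21264476345357, 'pose': array([[ 0.024 ,  0.9869, -0.1598,  0.38  ],
       [-0.9997,  0.0251,  0.0047,  0.0428],
       [ 0.0087,  0.1596,  0.9871,  1.0811],
       [ 0.    ,  0.    ,  0.    ,  1.    ]])}
0.1 [[ 0.3314 -0.0004 -0.9435]
 [ 0.9435 -0.001   0.3314]
 [-0.0011 -1.      0.0001]] [0.207  0.5894 0.2134]
```

View pics/scene0.png

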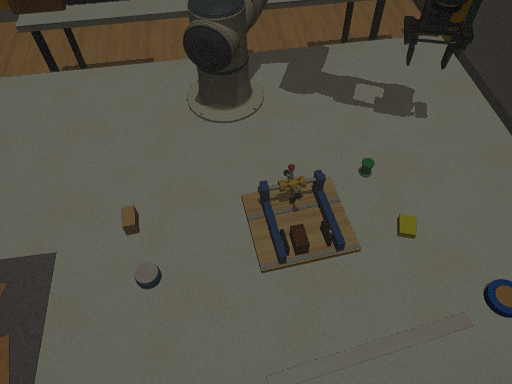

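View pics/top0.png

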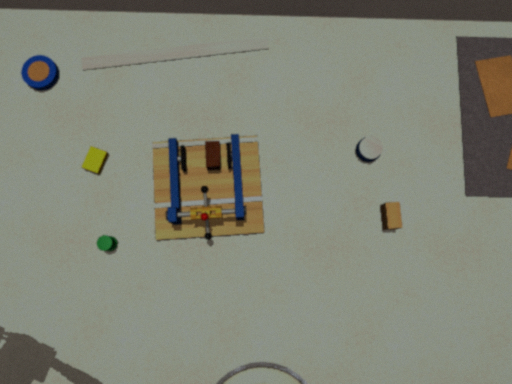

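The scene camera shows the clamp around (298,225) and the pale half at (130,219). In the top camera, the clamp is around (208,187), the pale half is at (392,216), and the red ball is at (205,216). I'll zoom in next.

Run:
```python
import cv2,numpy as np
t=cv2.imread("pics/top0.png");s=cv2.imread("pics/scene0.png")
def up(im,x,y,w,h,k):
    c=cv2.resize(im[y:y+h,x:x+w],None,fx=k,fy=k,interpolation=cv2.INTER_CUBIC)
    c=(255*(c/255.)**0.6).astype(np.uint8)
    for u in range(-(-x//10)*10,x+w,10):
        cv2.line(c,((u-x)*k,0),((u-x)*k,8 if u%50 else 18),(255,255,255),1)
    for v in range(-(-y//10)*10,y+h,10):
        cv2.line(c,(0,(v-y)*k),(8 if v%50 else 18,(v-y)*k),(255,255,255),1)
    return c
a=up(t,145,128,125,115,5)   #625x575
b=up(t,375,195,35,40,5)
im=np.zeros((575,800,3),np.uint8);im[:, :625]=a;im[:200,625:]=b
b2=up(s,113,200,35,40,5);im[210:410,625:]=b2
cv2.imwrite("pics/z1.png",im)
cv2.imwrite("pics/z2.png",up(s,238,158,124,112,5))
```

```text
(no output)
```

View pics/z1.png

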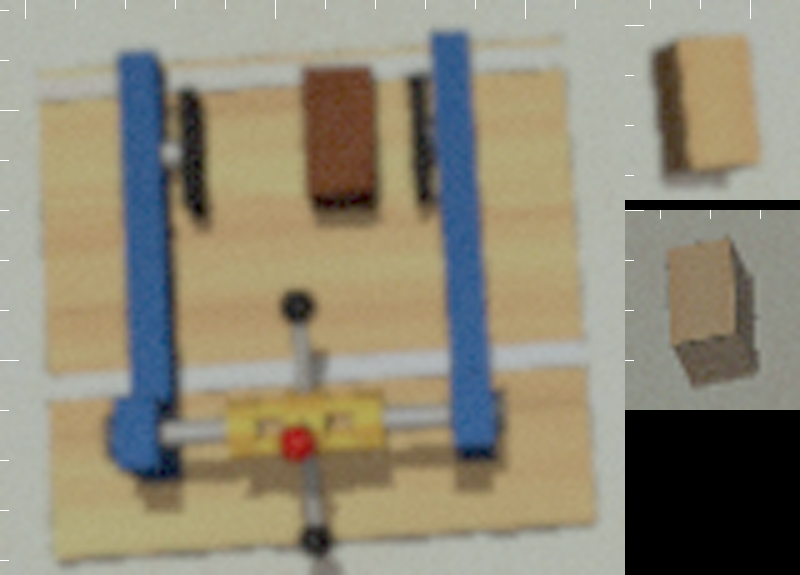

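View pics/z2.png

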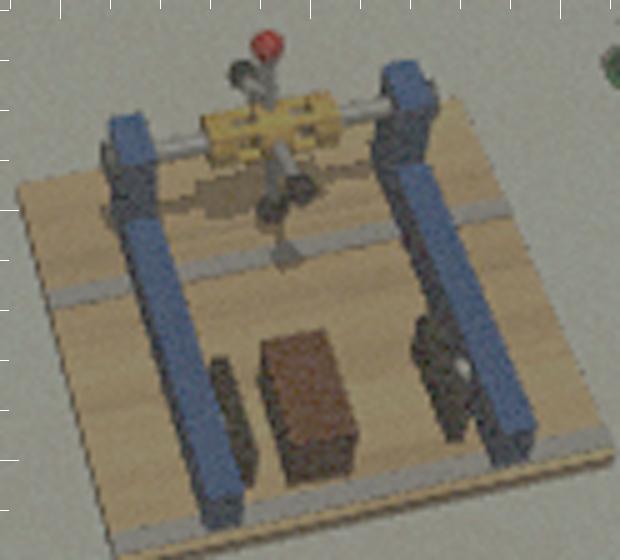

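In z1 and z2 the bed corners, balls and both halves' top faces are clear: in z1 the red ball is at (297,442), ball1 at (295,306), ball3 at (316,540), and the dark half's top face spans (303,68) to (376,190). I'll fit the poses now.

```bash
cat > cam.py <<'E'
import numpy as np,json
from bench import ctrl
P={n:ctrl.camera_params(n) for n in("scene","top")}
def proj(n,p):
    q=P[n];T=np.linalg.inv(q["pose"]);c=np.atleast_2d(p)@T[:3,:3].T+T[:3,3]
    return np.c_[q["cx"]+q["fx"]*c[:,0]/-c[:,2],q["cy"]-q["fy"]*c[:,1]/-c[:,2]]
def back(n,uv,z):
    q=P[n];d=np.array([(uv[0]-q["cx"])/q["fx"],-(uv[1]-q["cy"])/q["fy"],-1])
    d=q["pose"][:3,:3]@d;o=q["pose"][:3,3];return o+d*(z-o[2])/d[2]
def z(pts,ox,oy,k=5,bx=0,by=0): # zoom pixel -> image pixel
    p=np.array(pts,float)-[bx,by];return (p+.5)/k-.5+[ox,oy]
def R2(a): return np.array([[np.cos(a),-np.sin(a)],[np.sin(a),np.cos(a)]])
E
python3 - <<'E'
from cam import *
from scipy.optimize import least_squares
np.set_printoptions(precision=4,suppress=True)
t=lambda p:z(p,145,128); s=lambda p:z(p,238,158)
def W(v,loc): # loc Nx3, v=x,y,yaw
    return np.c_[loc[:,:2]@R2(v[2]).T+v[:2],loc[:,2]]
def fit(loc,obs,x0,name):
    loc=np.array(loc)
    f=lambda v:np.concatenate([(proj(n,W(v,loc))-o).ravel() for n,o in obs.items()])
    r=least_squares(f,x0);print(name,r.x,np.degrees(r.x[2]))
    for n,o in obs.items(): print(n,(proj(n,W(r.x,loc))-o).round(1).tolist())
    for n,o in obs.items():
        rr=least_squares(lambda v:(proj(n,W(v,loc))-o).ravel(),x0);print("  only",n,rr.x)
    return r.x
# clamp: bed corners (+x+y),( +x-y),(-x-y),(-x+y)
L=[(.13,.135,.016),(.13,-.135,.016),(-.12,-.135,.016),(-.12,.135,.016)]
c=fit(L,{"top":t([(38,70),(565,38),(595,522),(53,562)]),"scene":s([(615,453),(115,558),(17,187),(458,98)])},[.4,.1,0],"clamp")
def half(h): return [(a*.032,b*.0175,h) for a,b in((1,1),(1,-1),(-1,-1),(-1,1))]
da=fit(half(.062),{"top":t([(303,68),(373,68),(377,190),(307,194)]),"scene":s([(357,432),(288,444),(260,341),(325,330)])},[.45,.1,0],"dark")
pb=fit(half(.046),{"top":z([(683,40),(750,35),(760,163),(690,170)],375,195,5,625,0),"scene":z([(737,333),(675,348),(668,250),(732,237)],113,200,5,625,210)},[.35,-.3,0],"pale")
def toc(w): return R2(c[2]).T@(np.array(w[:2])-c[:2])
print("dark in clamp",toc(da),np.degrees(da[2]-c[2]))
# balls: fit angle
def balls(a): 
    k=a+np.array([0,np.pi/2,-np.pi/2]); l=np.c_[-.07+.055*np.sin(k),0*k,.085+.055*np.cos(k)];return W(c,l)
ob={"top":t([(297,442),(295,306),(316,540)]),"scene":s([(267,45),(300,187),(243,73)])}
for n in ob:
    r=least_squares(lambda v:(proj(n,balls(v[0])+[v[1],v[2],0])-ob[n]).ravel(),[0,0,0]);print("ball",n,r.x,r.fun.round(1))
# pads top inner edges z=.055 ; jaw inner edges at z=.056
for nm,p in(("jawL inner",(160,60)),("jawL in2",(168,300)),("jawR inner",(433,40)),("jawR in2",(450,300))): print(nm,toc(back("top",t([p])[0],.056)))
for nm,p in(("padL in far",(200,92)),("padL in near",(208,210)),("padR in far",(410,78)),("padR near",(421,195))): print(nm,toc(back("top",t([p])[0],.055)))
for nm,p in(("padL s",(415,318)),("padL s2",(445,412)),("padR s",(230,360)),("padR s2",(255,455))): print(nm,toc(back("scene",s([p])[0],.055)))
np.savez("fit.npz",c=c,da=da,pb=pb)
E
```

```text
clamp [0.5602 0.148  0.0895] 5.129184718718221
top [[-0.1, -0.3], [-0.1, -0.3], [0.7, 0.3], [-0.2, -0.6]]
scene [[0.2, -0.2], [0.0, 0.9], [-0.4, -1.3], [0.3, -0.9]]
  only top [0.5597 0.1482 0.0901]
  only scene [0.561  0.1478 0.0887]
dark [0.6391 0.1341 0.057 ] 3.2663885443131586
top [[0.1, -0.6], [0.4, -1.0], [0.1, 0.1], [-0.3, -0.2]]
scene [[0.0, -0.3], [0.3, -0.2], [-0.2, -0.7], [-0.2, -0.8]]
  only top [0.638  0.1343 0.0668]
  only scene [0.6406 0.1339 0.0458]
pale [ 0.5016 -0.3091  0.0725] 4.153556979754201
top [[-1.0, -0.8], [-0.2, -0.5], [0.6, 0.1], [0.2, -0.6]]
scene [[-0.0, -0.5], [-0.9, -1.0], [0.0, -0.6], [0.1, -0.3]]
  only top [ 0.5005 -0.3093  0.0536]
  only scene [ 0.5037 -0.3084  0.0959]
dark in clamp [ 0.0773 -0.0209] -1.8627961744050625
ball top [-0.2644  0.0007  0.0008] [-0.2  0.1  0.5  0.  -0.3 -0.1]
ball scene [-0.2745 -0.0002  0.0004] [ 0.1 -0.1 -0.1  0.1  0.   0. ]
jawL inner [0.1187 0.0663]
jawL in2 [-0.0015  0.067 ]
jawR inner [ 0.1204 -0.0684]
jawR in2 [-0.0102 -0.069 ]
padL in far [0.1015 0.0475]
padL in near [0.042 0.046]
padR in far [ 0.1021 -0.0559]
padR near [ 0.0428 -0.058 ]
padL s [0.0484 0.0473]
padL s2 [0.1064 0.0441]
padR s [ 0.0503 -0.0542]
padR s2 [ 0.1075 -0.0568]
```

```bash
cat > rob.py <<'E'
from cam import *
np.set_printoptions(precision=4,suppress=True)
F=np.load("fit.npz");c=F["c"];da=F["da"];pb=F["pb"]
def ori(yaw): # tool x (jaw opening) at yaw, pointing down
    x=np.array([np.cos(yaw),np.sin(yaw),0]);y=np.array([0,0,-1.]);return np.c_[x,y,np.cross(x,y)]
def cw(x,y,z): return np.r_[R2(c[2])@[x,y]+c[:2],z]
def st(m=""): print(m,round(ctrl.current_t(),2),ctrl.current_tool_pos(),ctrl.current_contact_force().round(2) if hasattr(ctrl.current_contact_force(),'round') else ctrl.current_contact_force(),round(ctrl.current_grip_width(),3))
E
python3 - <<'E'
from rob import *
for k in(0,np.pi,-np.pi): 
  print(k,ctrl.ik([pb[0],pb[1],.25],ori(pb[2]+k)),ctrl.ik(cw(.0773,.0175,.2),ori(c[2]+k)),ctrl.ik(cw(-.07,0,.15),ori(c[2]+np.pi/2+k)))
ctrl.goto([pb[0],pb[1],.15],ori(pb[2]));st("above")
ctrl.move_l([pb[0],pb[1],.020],vel=.12);st("down")
ctrl.command_gripper(.0);st("grip")
ctrl.move_l([pb[0],pb[1],.21],vel=.2);st("lift")
E
```

```text
0 [-37.4468  23.5058  79.4722  -0.      77.0221 -41.6004] [ 9.98   31.7388 72.9451 -0.     75.3161  4.8508] [  9.4175  23.6974  97.5967  -0.      58.7059 -85.7117]
3.141592653589793 [-37.4468  23.5058  79.4722   0.      77.0221 138.3996] [   9.98     31.7388   72.9451   -0.       75.3161 -175.1492] [ 9.4175 23.6974 97.5967 -0.     58.7059 94.2883]
-3.141592653589793 [-37.4468  23.5058  79.4722   0.      77.0221 138.3996] [   9.98     31.7388   72.9451   -0.       75.3161 -175.1492] [ 9.4175 23.6974 97.5967 -0.     58.7059 94.2883]
above 3.41 [ 0.5019 -0.3085  0.1501] [ 0.04  0.02 -0.16] 1.0
down 4.64 [ 0.5019 -0.3093  0.0206] [0.55 0.06 0.14] 0.999
grip 5.17 [ 0.5017 -0.3091  0.0202] [-0.85  0.3   5.21] 0.701
lift 6.28 [ 0.501  -0.3086  0.2089] [ 0.59  0.54 -1.87] 0.702
```

Run:
```python
from rob import *
R=ori(c[2])
ctrl.goto(cw(.0773,.0185,.21),R);st("over")
ctrl.move_l(cw(.0773,.0185,.050),vel=.12);st("near")
print(ctrl.move_l(cw(.0773,.0185,.033),vel=.03,contact_N=4));st("touch")
for n in("scene","top"): cv=__import__("cv2");cv.imwrite(f"pics/{n}1.png",ctrl.read_camera(n))
t=cv.imread("pics/top1.png");s=cv.imread("pics/scene1.png")
f=lambda i,x,y:cv.resize(i[y:y+75,x:x+70],None,fx=5.5,fy=5.5,interpolation=cv.INTER_CUBIC)
cv.imwrite("pics/z3.png",(255*(np.hstack([f(t,170,130),f(s,265,195)])/255.)**.6).astype(np.uint8))
```

```text
over 8.09 [0.6358 0.1722 0.21  ] [-0.5   1.06 -1.91] 0.699
near 9.57 [0.636  0.1734 0.0507] [-0.48 -0.47 -1.43] 0.701
True
touch 10.06 [0.6355 0.1734 0.0355] [ 1.19 -0.03  2.59] 0.697
```

View pics/z3.png

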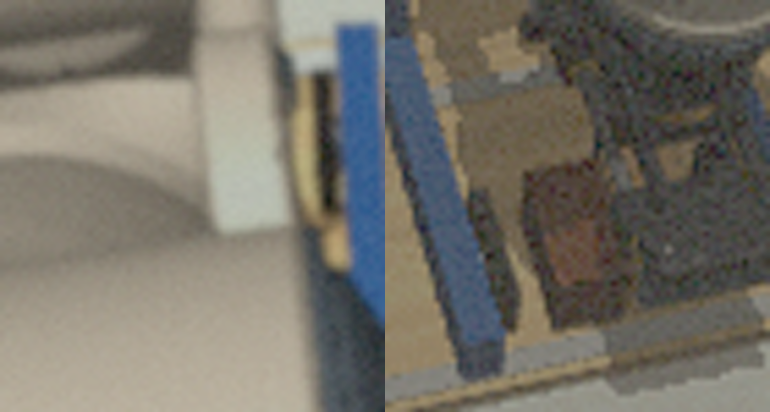

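The gripper hides most of this view. The dark half is undisturbed, and touchdown came at TCP z = 0.0355, which matches the bed height. I'll release, then align the ends by gripping across the joint.

Run:
```python
from rob import *
import cv2 as cv
ctrl.command_gripper(1.0);st("open")
ctrl.move_l(cw(.0773,-.0015,.036),vel=.06);st("shift")
ctrl.command_gripper(0.0);st("squeeze")
ctrl.command_gripper(1.0);st("open")
ctrl.move_l(cw(.0773,-.0015,.20),vel=.2)
# over the turnbuckle, out of the way for a picture: go aside
ctrl.goto(cw(-.07,-.22,.22),ori(c[2]+np.pi/2));st("aside")
for n in("scene","top"): cv.imwrite(f"pics/{n}2.png",ctrl.read_camera(n))
t=cv.imread("pics/top2.png");s=cv.imread("pics/scene2.png")
f=lambda i,x,y:cv.resize(i[y:y+110,x:x+78],None,fx=5,fy=5,interpolation=cv.INTER_CUBIC)
cv.imwrite("pics/z4.png",(255*(np.hstack([f(t,165,130),f(s,262,160)])/255.)**.6).astype(np.uint8))
```

```text
open 10.76 [0.6351 0.1733 0.0357] [ 0.51 -0.04  1.09] 0.997
shift 11.24 [0.6375 0.153  0.036 ] [0.2  0.03 0.11] 1.0
squeeze 11.78 [0.6373 0.1537 0.036 ] [-0.17  1.33 -0.64] 0.701
open 12.38 [0.6374 0.1534 0.036 ] [ 1.29 -0.03  0.91] 1.001
aside 15.14 [ 0.5103 -0.0771  0.2198] [-0.04  0.17  0.36] 0.999
```

View pics/z4.png

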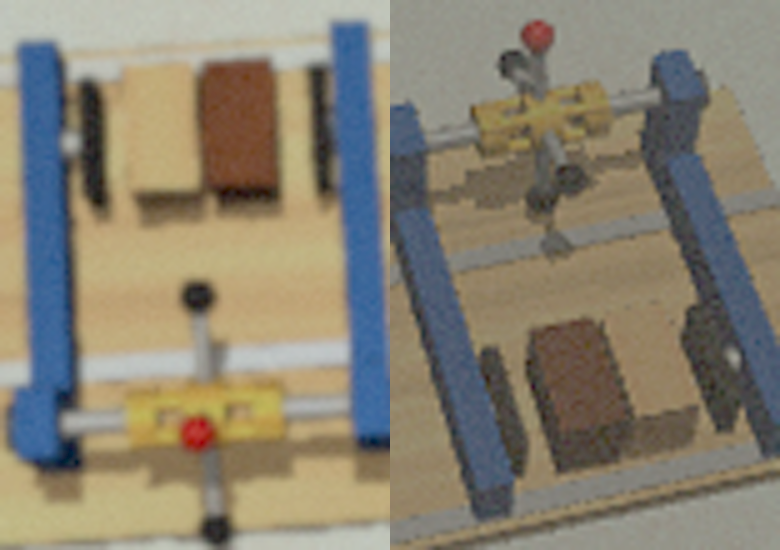

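z4 shows the halves side by side with their ends flush (top faces meeting at about (200,65) to (200,190)), and both pads are clear. Next is the first turnbuckle stroke.

```bash
cat >> rob.py <<'E'
OFF=.017; RB=ori(c[2]+np.pi/2); ex=np.r_[R2(c[2])@[1,0],0]; ey=np.r_[R2(c[2])@[0,1],0]
def bp(a,dz=0): return cw(-.07+.055*np.sin(a),0,.085+.055*np.cos(a)-OFF+dz)
def drag(a):
    f=np.array(ctrl.current_contact_force());t=np.cos(a)*ex-np.sin(a)*np.r_[0,0,1];r=np.sin(a)*ex+np.cos(a)*np.r_[0,0,1]
    return np.array([-f@t,f@r,f@ey])
def meas():
    p=np.array(ctrl.current_tool_pos());p[2]+=OFF;q=R2(c[2]).T@(p[:2]-c[:2]);return np.arctan2(q[0]+.07,p[2]-.085)
def grab(a,op=.45):
    ctrl.command_gripper(op)
    p=np.array(ctrl.current_tool_pos())
    if p[2]<.19: ctrl.move_l([p[0],p[1],.19],vel=.2)
    ctrl.goto(np.r_[bp(a)[:2],.185],RB);ctrl.move_l(bp(a),vel=.1);ctrl.command_gripper(0);st("grabbed")
def stroke(a0,a1,da,vel=.05,dmax=30):
    n=max(1,int(np.ceil((a1-a0)/da)))
    for a in np.linspace(a0,a1,n+1)[1:]:
        ctrl.move_l(bp(a),vel=vel,ori=RB);d=drag(a);print(round(a,3),round(meas(),3),d.round(1),round(ctrl.current_t(),2))
        if abs(d).max()>dmax: print("STOP");return a
    return a1
def free(op=.45):
    ctrl.command_gripper(op);p=np.array(ctrl.current_tool_pos());ctrl.move_l([p[0],p[1],.19],vel=.15)
E
python3 - <<'E'
from rob import *
grab(-.27)
print(drag(-.27))
stroke(-.27,.87,.2)
E
```

```text
grabbed 18.32 [0.4761 0.1405 0.1213] [-1.62 -1.3   5.73] 0.173
[ 0.1401  5.9881 -1.1458]
-0.08 -0.097 [ 4.8  6.1 -0.5] 18.68
0.11 0.097 [ 4.3  0.6 -0.5] 19.04
0.3 0.299 [ 1.8 -1.9 -0.5] 19.4
0.49 0.499 [-0.8  1.  -0.3] 19.76
0.68 0.693 [-3.8  4.9 -0.1] 20.12
0.87 0.883 [-4.5  7.7 -0.2] 20.48
```

```bash
cat >> rob.py <<'E'
def red(n,tag=None):
    import cv2 as cv
    im=ctrl.read_camera(n)
    if tag: cv.imwrite(f"pics/{n}{tag}.png",im)
    o=proj(n,cw(-.07,0,.085))[0].astype(int)
    b,g,r=[im[...,i].astype(float) for i in range(3)]
    m=(r>60)&(r>2.5*g)&(r>2*b);w=np.zeros_like(m);w[o[1]-40:o[1]+40,o[0]-40:o[0]+40]=1;m&=w
    v,u=np.nonzero(m);return (u.mean(),v.mean(),len(u)) if len(u) else None
def angfit(n,uv,ball=0):
    a=np.linspace(-3.2,3.2,1281);q=np.c_[[cw(-.07+.055*np.sin(k),0,.085+.055*np.cos(k)) for k in a]]
    d=np.linalg.norm(proj(n,q)-np.array(uv[:2]),axis=1);i=d.argmin();return round(a[i],3),round(d[i],2)
E
python3 - <<'E'
from rob import *
st("now");print(drag(.87),meas(),drag(.87))
for n in("top","scene"):
    u=red(n);print(n,u,u and angfit(n,u))
free()
st()
for n in("top","scene"):
    u=red(n,"3");print(n,u,u and angfit(n,u))
E
```

```text
now 20.48 [0.5341 0.1457 0.104 ] [8.71 0.56 1.52] 0.173
[-4.4659  7.652  -0.2211] 0.8832273532079116 [-4.4659  7.652  -0.2211]
top None None
scene (np.float64(297.0), np.float64(185.0), 1) (np.float64(0.77), np.float64(0.68))
 21.88 [0.5318 0.1454 0.1893] [-0.04  0.43 -1.06] 0.451
top None None
scene None None
```

Run:
```python
import cv2 as cv,numpy as np
t=cv.imread("pics/top3.png");s=cv.imread("pics/scene3.png")
f=lambda i,x,y:cv.resize(i[y:y+110,x:x+78],None,fx=5,fy=5,interpolation=cv.INTER_CUBIC)
cv.imwrite("pics/z5.png",(255*(np.hstack([f(t,165,140),f(s,262,150)])/255.)**.6).astype(np.uint8))
```

```text
(no output)
```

View pics/z5.png

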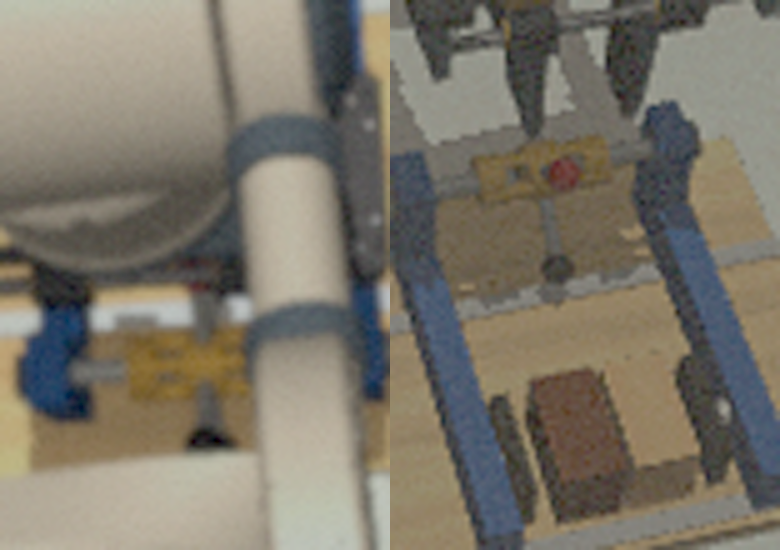

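z5 shows the red ball at about (297,184) in the scene image, in front of the yellow body, and ball3 at (207,228) in the top image, so the turnbuckle did turn. I'll work out the angle.

Run:
```python
from rob import *
import cv2 as cv
s=cv.imread("pics/scene3.png").astype(float)
c0=s[178:192,290:304];b,g,r=[c0[...,i] for i in range(3)]
m=(r>1.8*g)&(r>1.8*b)&(r>40);v,u=np.nonzero(m);uv=(290+u.mean(),178+v.mean(),len(u));print(uv,angfit("scene",uv))
print("ball3",angfit("top",z([(208,442)],165,140)[0]), "sens",proj("scene",np.array([cw(-.07+.055*np.sin(k),0,.085+.055*np.cos(k)) for k in(.7,.8,.9,1.)])))
```

```text
(np.float64(296.39285714285717), np.float64(184.17857142857142), 28) (np.float64(0.73), np.float64(0.22))
ball3 (np.float64(-0.79), np.float64(0.85)) sens [[296.0704 183.63  ]
 [296.4218 185.7044]
 [296.721  187.7497]
 [296.9648 189.7424]]
```

Camera angle is about 0.75, roughly 0.1 rad behind the hand, so the slippery ball slid in the pinch and its force readings are muddled. For a cleaner force reading I'll push from behind with shut fingers, using the flat finger back.

```bash
cat >> rob.py <<'E'
RX=ori(c[2])
def hh(a): return .0055-.004*a/.87
def pp(a,w): return cw(-.07+.055*np.sin(a)-.009-w,0,.085+.055*np.cos(a)-hh(a))
def fx(): return -float(np.array(ctrl.current_contact_force())@ex)
def behind(a):
    "shut fingers behind the ball at angle a, advance to touch; returns offset w of the pushing face"
    ctrl.goto(np.r_[pp(a,.028)[:2],.19],RX);ctrl.move_l(pp(a,.028),vel=.15)
    b=fx();hit=ctrl.move_l(pp(a,.002),vel=.03,contact_N=4)
    p=np.array(ctrl.current_tool_pos());x=(R2(c[2]).T@(p[:2]-c[:2]))[0]
    w=-.07+.055*np.sin(a)-.009-x;st(f"touch {hit} w={w:.4f} base {b:.2f} fx {fx():.2f}");return w
def push(a0,a1,da,w,vel=.05,fmax=30):
    L=[]
    for a in np.linspace(a0,a1,int(np.ceil((a1-a0)/da))+1)[1:]:
        ctrl.move_l(pp(a,w),vel=vel);f=np.array(ctrl.current_contact_force());D=fx()*np.cos(a)+f[2]*np.sin(a)
        L.append((a,D,fx(),f[2]));print(np.round(L[-1],2),round(meas2(w),3),round(ctrl.current_t(),2))
        if abs(f).max()>fmax: print("STOP");break
    return np.array(L)
def meas2(w):
    p=np.array(ctrl.current_tool_pos());x=(R2(c[2]).T@(p[:2]-c[:2]))[0];return np.arcsin(np.clip((x+w+.009+.07)/.055,-1,1))
E
python3 - <<'E'
from rob import *
ctrl.command_gripper(0);
w=behind(-.81)
if .004<w<.024: push(-.81,-.3,.17,w)
np.save("w.npy",w)
E
```

```text
touch True w=0.0090 base 0.66 fx 1.24 25.49 [0.4329 0.1366 0.1134] [-1.3   0.6   1.77] 0.003
[-0.64  3.94  8.73  5.12] -0.668 25.84
[-0.47  8.06 14.25 10.26] -0.516 26.18
[-0.3   8.87 11.55  7.33] -0.334 26.52
```

Clean: the drag reads about 8–9 N, matching the stated free drag. Continuing this stroke.

Run:
```python
from rob import *
w=float(np.load("w.npy"))
push(-.3,.8,.16,w)
p=np.array(ctrl.current_tool_pos())
ctrl.move_l(p-.012*ex,vel=.1);ctrl.move_l(np.r_[(p-.012*ex)[:2],.19],vel=.2)
w=behind(.74-np.pi/2);np.save("w.npy",w)
```

```text
[-0.14  6.48  7.29  5.16] -0.159 26.85
[0.01 4.57 4.52 3.23] 0.007 27.18
[0.17 3.51 3.21 2.05] 0.169 27.5
[0.33 3.02 2.77 1.23] 0.329 27.82
[0.49 2.17 2.38 0.13] 0.486 28.13
[0.64 2.03 2.3  0.3 ] 0.643 28.45
[ 0.8   1.33  2.29 -0.37] 0.801 28.77
touch True w=0.0075 base -0.80 fx 0.58 31.31 [0.4336 0.1366 0.1125] [-0.51 -0.78  0.17] 0.005
```

```bash
cat >> rob.py <<'E'
def probe(a,da,T,w,vel=.03):
    "back off 3 mm, then advance over a..a+da in one line with force threshold T; print what it met"
    p=np.array(ctrl.current_tool_pos());ctrl.move_l(p-.003*ex,vel=.05);ctrl.sleep(.1);b=fx();bz=ctrl.current_contact_force()[2]
    q=pp(a+da,w);hit=ctrl.move_l(q,vel=vel,contact_N=T);m=meas2(w);f=fx()-b;fz=ctrl.current_contact_force()[2]-bz
    print(f"probe T{T} hit {hit} ball {m:.3f} theta {m+np.pi:.3f} fx {f:.2f} fz {fz:.2f} D {f*np.cos(m)+fz*np.sin(m):.2f} t {ctrl.current_t():.2f}");return hit,m
E
python3 - <<'E'
from rob import *
import cv2 as cv
w=.009;np.save("w.npy",w)
push(-.79,-.47,.16,w)
probe(-.47,.12,6,w)
probe(-.45,.15,11,w)
m=meas2(w)
probe(m,.12,14,w)
for n in("scene","top"): cv.imwrite(f"pics/{n}4.png",ctrl.read_camera(n))
t=cv.imread("pics/top4.png");s=cv.imread("pics/scene4.png")
f=lambda i,x,y:cv.resize(i[y:y+110,x:x+78],None,fx=5,fy=5,interpolation=cv.INTER_CUBIC)
cv.imwrite("pics/z6.png",(255*(np.hstack([f(t,165,130),f(s,262,160)])/255.)**.6).astype(np.uint8))
E
```

```text
[-0.68  2.42  6.73  4.43] -0.705 31.62
[-0.58  4.6   9.58  6.29] -0.612 31.89
[-0.47  7.4  13.9  11.04] -0.518 32.17
probe T6 hit True ball -0.518 theta 2.624 fx 0.43 fz 1.16 D -0.19 t 32.79
probe T11 hit True ball -0.491 theta 2.651 fx 1.15 fz 0.24 D 0.90 t 33.47
probe T14 hit True ball -0.473 theta 2.668 fx 1.59 fz 1.12 D 0.91 t 34.09
```

View pics/z6.png

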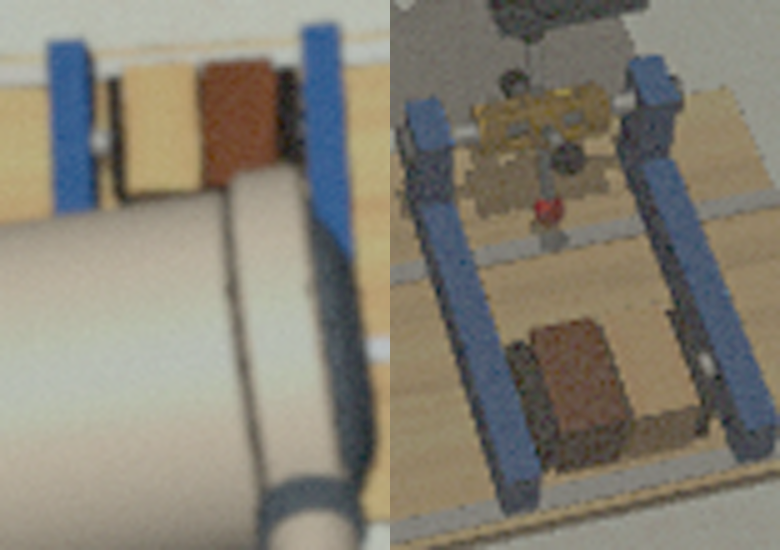

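z6 shows the left pad nearly at the pale half (edges 118 against 123) and the right pad close to the dark half (280 against 274), so first touch is near. The tilted finger face explains the force ratio: |F| ≈ D/cos(0.62−a). I'll probe forward with a threshold set from that.

Run:
```python
from rob import *
w=.009;a=meas2(w);B=.62
T=lambda D,a:D/np.cos(B-a)
k=0
while a<.1 and k<6:
    k+=1;a1=a+.14
    hit,m=probe(a,.14,round(T(10.5,a+.02),1),w,vel=.02)
    if hit:
        print("hit at",m);break
    f=np.array(ctrl.current_contact_force());a=m
```

```text
probe T22.0 hit True ball -0.445 theta 2.696 fx 2.69 fz 1.83 D 1.64 t 34.97
hit at -0.4454802381347453
```

Run:
```python
from rob import *
w=.009
push(-.47,-.3,.17,w)
for i in range(3): ctrl.sleep(.1);f=np.array(ctrl.current_contact_force());print(fx().__round__(2),f[2].round(2),round(meas2(w),3))
push(-.3,-.14,.16,w)
```

```text
[-0.3   7.03  9.59  7.22] -0.328 35.27
9.03 7.39 -0.329
8.94 6.82 -0.328
9.27 6.36 -0.328
[-0.14  6.53  7.34  5.28] -0.157 35.9
```

```bash
cat >> rob.py <<'E'
def probe2(da,Tt,w,vel=.02):
    "advance da in one line, stop at total tool force of about Tt"
    f0=np.linalg.norm(ctrl.current_contact_force());a=meas2(w);hit=ctrl.move_l(pp(a+da+.01,w),vel=vel,contact_N=max(Tt-f0,1.5));m=meas2(w)
    f=np.array(ctrl.current_contact_force());print(f"f0 {f0:.1f} T{Tt} {hit} a {a:.3f}->{m:.3f} theta {m+np.pi:.3f} F {f.round(1)} D {fx()*np.cos(m)+f[2]*np.sin(m):.2f} t {ctrl.current_t():.2f}");return hit,m
E
python3 - <<'E'
from rob import *
w=.009
for i in range(3): 
    h,m=probe2(.06,14,w)
    if h: break
E
```

```text
f0 9.1 T14 True a -0.157->-0.135 theta 3.007 F [-0.7  0.3  0.1] D 0.65 t 36.11
```

Run:
```python
from rob import *
w=.009
push(-.14,-.08,.06,w,vel=.02)
push(-.08,.01,.09,w,vel=.05)
import cv2 as cv
for n in("scene","top"): cv.imwrite(f"pics/{n}5.png",ctrl.read_camera(n))
t=cv.imread("pics/top5.png");s=cv.imread("pics/scene5.png")
f=lambda i,x,y,w,h,k:cv.resize(i[y:y+h,x:x+w],None,fx=k,fy=k,interpolation=cv.INTER_CUBIC)
a=f(t,170,130,65,40,6);b=f(s,275,210,75,50,6);im=np.zeros((540,450,3),np.uint8);im[:240,:390]=a;im[240:,:]=b
cv.imwrite("pics/z7.png",(255*(im/255.)**.5).astype(np.uint8))
```

```text
[-0.11  5.37  5.44  0.29] -0.121 36.36
[-0.08  6.17  6.32  1.6 ] -0.099 36.61
[0.01 6.26 6.21 4.8 ] 0.0 36.86
```

View pics/z7.png

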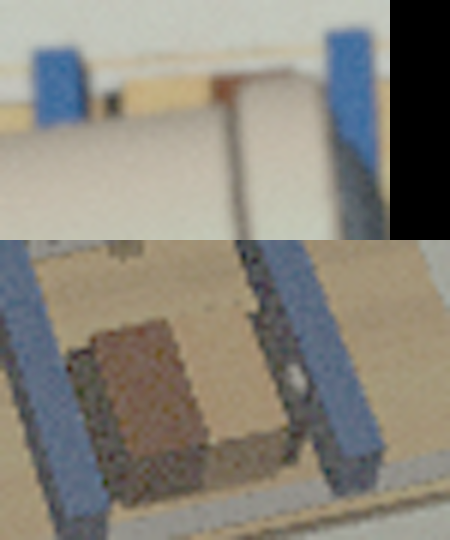

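z7 shows both pads at or just about at the halves, with the joint closed. Next, quasi-static micro-steps to read the true plateau drag.

Run:
```python
from rob import *
w=.009
push(.0,.08,.016,w,vel=.012)
```

```text
[0.02 7.37 7.31 3.63] 0.001 37.21
[0.03 8.09 7.91 5.78] 0.013 37.46
[0.05 8.83 8.54 6.34] 0.028 37.71
[0.06 9.78 9.33 7.31] 0.045 37.96
[0.08 9.68 9.24 5.82] 0.06 38.21
```

Run:
```python
from rob import *
w=.009
L=[]
a=.08
while a<.30:
    a+=.02;l=push(a-.02,a,.03,w,vel=.012)[0];L.append((meas2(w),l[1]))
    if len(L)>3 and np.mean([x[1] for x in L[-2:]])>11.7: break
L=np.array(L);print(np.polyfit(L[:,0],L[:,1],1))
```

```text
[ 0.1  10.27  9.62  6.99] 0.08 38.46
[0.12 9.55 8.85 6.35] 0.1 38.71
[0.14 9.41 8.53 6.86] 0.119 38.96
[ 0.16 10.14  9.02  7.76] 0.14 39.21
[ 0.18 10.09  9.05  6.66] 0.158 39.46
[ 0.2  10.09  9.03  6.25] 0.178 39.71
[ 0.22 10.23  9.01  6.59] 0.198 39.96
[ 0.24 11.61 10.22  7.06] 0.217 40.21
[ 0.26 11.13  9.55  7.37] 0.237 40.46
[ 0.28 10.45  8.93  6.74] 0.256 40.71
[ 0.3  11.54  9.78  7.41] 0.276 40.96
[8.4596 8.9019]
```

Run:
```python
from rob import *
w=.009
L=[]
for a in np.arange(.315,.381,.015):
    l=push(a-.015,a,.03,w,vel=.012)[0];L.append((meas2(w),l[1]))
L=np.array(L);print(L.mean(0))
D=[]
for i in range(6):
    ctrl.sleep(.04);m=meas2(w);f=np.array(ctrl.current_contact_force());D.append((fx(),f[2],fx()*np.cos(m)+f[2]*np.sin(m)))
print(np.mean(D,0),np.std(D,0))
```

```text
[ 0.32 12.21 10.01  8.69] 0.29 41.21
[ 0.33 13.01 10.95  8.18] 0.304 41.46
[ 0.34 12.06  9.77  8.47] 0.319 41.71
[ 0.36 13.16 10.94  8.28] 0.334 41.96
[ 0.38 13.15 11.21  7.43] 0.349 42.21
[ 0.3191 12.7182]
[10.8865  7.7411 12.8741] [0.4203 0.5547 0.4474]
```

Drag stays flat at about 10 up to ball angle 0.2, then climbs to about 12.9 at 0.35. That puts first touch around 0.12–0.18. I'll go on another 0.1 rad or so, aiming for about +4 N.

Run:
```python
from rob import *
import cv2 as cv
w=.009
L=[]
for a in np.arange(.395,.476,.02):
    l=push(a-.02,a,.03,w,vel=.012)[0];L.append((meas2(w),l[1]))
    if np.mean([x[1] for x in L[-2:]])>14.5: break
D=[]
for i in range(5):
    ctrl.sleep(.04);m=meas2(w);f=np.array(ctrl.current_contact_force());D.append((m,fx(),f[2],fx()*np.cos(m)+f[2]*np.sin(m)))
print(np.mean(D,0),np.std(D,0))
p=np.array(ctrl.current_tool_pos())
ctrl.move_l(p-.012*ex,vel=.05);ctrl.move_l(np.r_[(p-.012*ex)[:2],.2],vel=.15)
ctrl.goto(cw(-.07,-.30,.24),RX);st("aside")
for n in("scene","top"): cv.imwrite(f"pics/{n}6.png",ctrl.read_camera(n))
t=cv.imread("pics/top6.png");s=cv.imread("pics/scene6.png")
f=lambda i,x,y:cv.resize(i[y:y+110,x:x+78],None,fx=5,fy=5,interpolation=cv.INTER_CUBIC)
cv.imwrite("pics/z8.png",(255*(np.hstack([f(t,165,130),f(s,262,160)])/255.)**.6).astype(np.uint8))
```

```text
[ 0.4  13.06 10.6   8.51] 0.367 42.71
[ 0.42 12.67 10.41  7.8 ] 0.387 42.96
[ 0.44 12.5  10.36  7.37] 0.406 43.21
[ 0.46 13.15 10.94  7.55] 0.426 43.46
[ 0.48 13.17 10.19  8.98] 0.446 43.71
[ 0.4456 10.8593  8.2075 13.3364] [0.0003 0.1107 0.2655 0.1931]
aside 46.11 [ 0.5172 -0.156   0.2395] [-0.12  0.86  0.06] 0.003
```

View pics/z8.png

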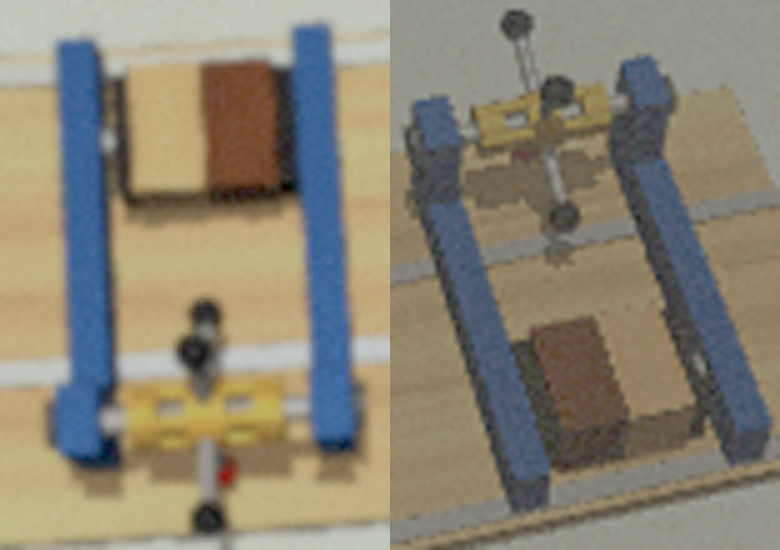

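z8 shows the joint closed with ends flush and both pads against the halves. Black balls in the scene half are at (555,92), (565,215) and (517,25); in the top half at (192,352), (205,313) and (208,518). I'll fit the true angle and measure jaw travel.

Run:
```python
from rob import *
from scipy.optimize import least_squares
def pts(a): k=a+np.array([0,np.pi/2,-np.pi/2]);return np.array([cw(-.07+.055*np.sin(q),0,.085+.055*np.cos(q)) for q in k])
ob={"top":z([(192,352),(205,313),(208,518)],165,130),"scene":z([(555-390,92),(565-390,215),(517-390,25)],262,160)}
for n in ob:
    r=least_squares(lambda v:(proj(n,pts(v[0])+[v[1],v[2],0])-ob[n]).ravel(),[.4,0,0]);print(n,r.x,r.fun.round(1))
toc=lambda w:R2(c[2]).T@(w[:2]-c[:2])
for nm,p in(("jawL",(98,60)),("jawL2",(105,250)),("jawR",(294,60)),("jawR2",(305,250)),("paleL",(128,70)),("paleL2",(128,188)),("darkR",(273,65)),("darkR2",(277,188)),("joint",(200,65)),("padRin?",(280,80))):
    zz=.056 if 'jaw' in nm else .062
    print(nm,toc(back("top",z([p],165,130)[0],zz)))
```

```text
top [0.3994 0.0011 0.0008] [ 0.2 -0.   0.  -0.  -0.2  0.1]
scene [0.4089 0.0007 0.0001] [ 0.3 -0.1 -0.3  0.2 -0.  -0. ]
jawL [0.1124 0.0479]
jawL2 [0.0171 0.0484]
jawR [ 0.1063 -0.0483]
jawR2 [ 0.0109 -0.0484]
paleL [0.1047 0.0327]
paleL2 [0.0457 0.0352]
darkR [ 0.1027 -0.0382]
darkR2 [ 0.0411 -0.0368]
joint [ 0.105  -0.0026]
padRin? [ 0.095  -0.0412]
```

Run:
```python
from rob import *
import cv2 as cv
now=np.mean([ctrl.read_camera("top").astype(float) for _ in range(6)],0);cv.imwrite("pics/topavg.png",now.astype(np.uint8))
i0=(cv.imread("pics/top0.png").astype(float)+cv.imread("pics/top2.png"))/2
def prof(im,y0,y1,zz,x0=.062,x1=.092):
    ys=np.arange(y0,y1,.0005);xs=np.linspace(x0,x1,16);acc=0
    for x in xs:
        uv=proj("top",np.array([cw(x,y,zz) for y in ys])).astype(np.float32)
        acc=acc+cv.remap(im.astype(np.float32),uv[None,:,0],uv[None,:,1],cv.INTER_LINEAR)[0]
    return ys,acc/len(xs)
for nm,im,y0,y1,zz in(("init R",i0,-.074,-.046,.0555),("init L",i0,.040,.074,.0555),("now R",now,-.056,-.030,.0555),("now L",now,.028,.056,.062)):
    ys,p=prof(im,y0,y1,zz);print(nm);print(np.c_[ys*1e3,p][::2].round(0).astype(int).tolist())
```

```text
init R
[[-74, 99, 50, 21], [-73, 99, 50, 21], [-72, 98, 50, 21], [-71, 96, 50, 22], [-70, 94, 50, 25], [-69, 89, 51, 30], [-68, 82, 51, 36], [-67, 73, 51, 42], [-66, 62, 50, 47], [-65, 51, 46, 45], [-64, 40, 40, 41], [-63, 30, 33, 35], [-62, 23, 26, 28], [-61, 17, 20, 22], [-60, 15, 17, 19], [-59, 14, 17, 19], [-58, 16, 20, 23], [-57, 20, 30, 35], [-56, 27, 42, 51], [-55, 36, 59, 71], [-54, 47, 79, 93], [-53, 57, 96, 114], [-52, 64, 108, 128], [-51, 69, 117, 138], [-50, 72, 122, 145], [-49, 74, 125, 147], [-48, 75, 127, 149], [-47, 75, 127, 150]]
init L
[[40, 74, 126, 148], [41, 72, 123, 144], [42, 70, 119, 139], [43, 65, 110, 129], [44, 55, 94, 111], [45, 45, 78, 92], [46, 35, 60, 71], [47, 24, 41, 49], [48, 16, 27, 33], [49, 12, 19, 22], [50, 10, 12, 14], [51, 10, 11, 13], [52, 11, 12, 13], [53, 12, 12, 14], [54, 12, 13, 14], [55, 14, 15, 17], [56, 19, 23, 25], [57, 25, 31, 34], [58, 33, 43, 47], [59, 44, 57, 63], [60, 53, 68, 74], [61, 58, 73, 80], [62, 62, 77, 83], [63, 60, 73, 78], [64, 58, 67, 70], [65, 57, 60, 62], [66, 55, 51, 49], [67, 56, 44, 38], [68, 65, 43, 31], [69, 75,
[... 412 characters left out ...]
 22], [-39, 13, 17, 27], [-38, 13, 20, 36], [-37, 14, 24, 47], [-36, 16, 28, 58], [-35, 16, 31, 65], [-34, 17, 33, 70], [-33, 18, 35, 73], [-32, 18, 35, 74], [-31, 18, 35, 75]]
now L
[[28, 71, 125, 159], [29, 69, 122, 156], [30, 66, 115, 148], [31, 59, 103, 133], [32, 52, 90, 116], [33, 43, 73, 94], [34, 34, 56, 72], [35, 26, 41, 53], [36, 21, 30, 37], [37, 18, 24, 28], [38, 21, 27, 31], [39, 26, 32, 36], [40, 34, 42, 47], [41, 44, 55, 60], [42, 51, 63, 68], [43, 54, 64, 69], [44, 57, 65, 68], [45, 57, 59, 60], [46, 56, 51, 49], [47, 61, 47, 40], [48, 70, 46, 32], [49, 80, 45, 26], [50, 89, 48, 24], [51, 97, 51, 23], [52, 102, 52, 22], [53, 105, 54, 23], [54, 106, 54, 23], [55, 106, 55, 23]]
```

Vision agrees with the force: the right pad face would be 1.7 mm past the dark half if unloaded, the left pad about 1.1 mm, mean ≈1.4 mm (~21 N). The target band is 16–33 N, so I'll nudge 0.04 rad towards its middle, then finish.

Run:
```python
from rob import *
import cv2 as cv
w=.009
p=pp(.40,w+.012)
ctrl.goto(np.r_[p[:2],.2],RX);ctrl.move_l(p,vel=.12);ctrl.move_l(pp(.40,w+.001),vel=.03)
a=.41
while meas2(w)<.482 and a<.53:
    a+=.02;push(a-.02,a,.03,w,vel=.015)
p=np.array(ctrl.current_tool_pos())
ctrl.move_l(p-.012*ex,vel=.05);ctrl.move_l(np.r_[(p-.012*ex)[:2],.2],vel=.15)
ctrl.goto(cw(-.07,-.30,.24),RX);st("aside")
for n in("scene","top"): cv.imwrite(f"pics/{n}7.png",ctrl.read_camera(n))
t=cv.imread("pics/top7.png");s=cv.imread("pics/scene7.png")
f=lambda i,x,y:cv.resize(i[y:y+110,x:x+78],None,fx=5,fy=5,interpolation=cv.INTER_CUBIC)
cv.imwrite("pics/z9.png",(255*(np.hstack([f(t,165,130),f(s,262,160)])/255.)**.6).astype(np.uint8))
t0=cv.imread("pics/top0.png")
for nm,(u,v) in dict(tin=(369,149),spool=(107,243),chalk=(95,160)).items(): print(nm,np.abs(t[v-14:v+14,u-14:u+14].astype(float)-t0[v-14:v+14,u-14:u+14]).mean())
```

```text
[ 0.43 -0.27 -0.36  0.13] 0.431 49.23
[0.45 3.52 3.08 1.72] 0.442 49.48
[0.47 8.08 6.64 4.77] 0.447 49.73
[ 0.49 12.7  10.31  7.66] 0.457 49.98
[ 0.51 13.48 10.78  8.33] 0.473 50.23
[ 0.53 14.45 11.66  8.69] 0.491 50.48
aside 52.68 [ 0.5172 -0.156   0.2395] [ 0.37  0.59 -0.64] 0.004
tin 34.485969387755105
spool 16.806122448979593
chalk 17.302721088435373
```

View pics/z9.png

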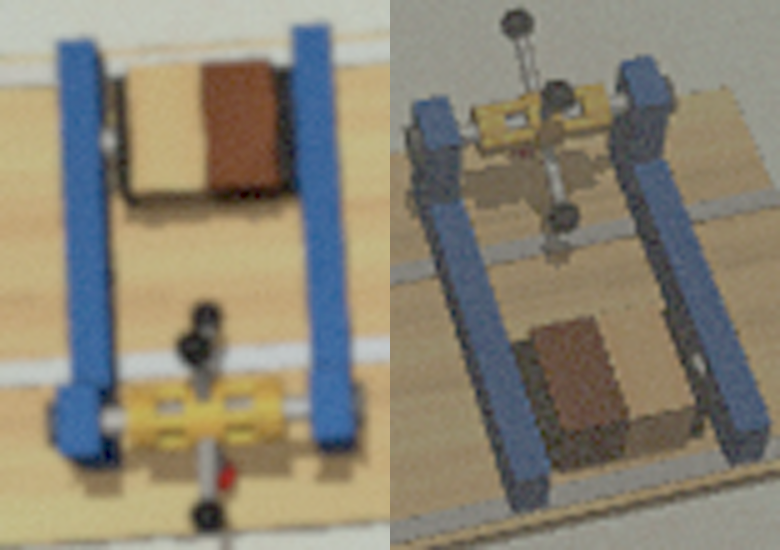

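z9 shows the joint closed, the ends flush, both pads against the halves and the gripper clear. The bystander difference numbers include exposure and arm occlusion, but the arm never went near those things at low height.

```bash
python3 -c "
from bench import ctrl
print(ctrl.sign_off(),ctrl.current_t())"
```

```text
the job is handed in; nothing more can be done
the job is handed in; nothing more can be done
```

The pale half is clamped beside the dark one, and I handed the job in at about 53 s of the 72 s allowed. I set it down, let go, and gripped across the joint once to bring the ends flush. I turned the turnbuckle with one pinch stroke and then pushes from behind, to about 3.58 rad, and moved the arm clear.

**Last checks**
- **Joint:** the final picture shows it closed with the ends flush and both pads on the halves. Jaw spacing, measured just before a last 0.04 rad nudge, was 96.5 mm, as expected for that angle.
- **Firmness:** drag at the ball rose from a flat 10 N to about 14 N, so about 4 N over free turning. That 10 N is above the stated 8 N; if 8 N is the true free drag, the rise is nearer 6 N, the top of the range.
- **Pad compression:** pictures before the nudge gave about 1.7 mm on the right pad and 1.1 mm on the left. With the nudge I estimate 1.6 mm on average, about 24 N each and inside the 16–33 N range, but only good to about 0.5 mm.

**Failed or disagreed**
- **Pinch stroke:** the ball slipped about 0.1 rad behind the fingers, which is why I changed to pushing.
- **Force-threshold stops:** these triggered too early to use, so I relied on very small steps instead.
- **Other things on the table:** my picture comparison for the tin, spool and chalk box was inconclusive because of lighting changes and possibly the arm blocking the view. I did not look further; no low move came near them.

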